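# Open the used-cartridge chest by its lever

## Task

With the fingertips, push the small sliding catch on the front of the used-cartridge chest fully aside, to the left as seen from the robot, so that it frees the heavy flap; then press the long end of the side lever down to its stop, so that its short end raises the flap, and finish while holding the lever down with the flap open. Do not touch the flap itself, do not pull the lever up, and leave the things standing around where they are.

Things in the scene. Friction and masses are not known exactly. Their poses are not given: they have to be found in the camera images.
- chest: White waste chest fixed to the bench, 200 (x) x 180 (y) x 108 mm high, closed by a steel flap with its top at 115 mm. Origin: on the bench under the box centre; x to the rear (away from the robot), y to its left, z up; turned by up to 0.3 rad. A ledge in front carries the catch, its top at 108 mm (x -148 to -100, y -53 to 77).
- catch (a joint): Slide of the catch along the chest's +y, m: 0 is at its right end, 0.036 at its left stop. Below about 0.020 its tongue lies over the flap's front tab and locks the flap. It moves with about 2 N of friction and stays where it is left. Starts between 0 and 0.006.
- catch_knob (a point): Centre of the top of the catch's upright steel knob, 14 mm across and 30 mm tall, top at 152.5 mm and foot at 122.5 mm above the bench on a 24 x 24 mm carriage. In the chest's frame it is at x = -132 mm, y = the joint value. The space to its right, up to the lever, is free above the ledge.
- lever (a joint): Turn of the lever, rad: 0 at rest (long end up, sloping 0.26 rad), growing as the long end is pressed down, to a stop at 0.55 (long end then slopes down 0.29 rad). Negative: long end pulled up. Raising the flap takes about 5 to 13 N down on the paddle; let go, the flap falls and the lever comes back up.
- lever_pad (a point): Centre of the top face of the paddle at the long (front) end of the aluminium lever, 165 mm from the pin. Paddle 40 mm along the lever, 36 mm wide, 8 mm thick. The point is about 148 mm above the bench at rest and about 58 mm at the stop; it travels an arc in a plane of the chest's x and z and shifts under 10 mm in x.
- lever_pin (a point): Pin of the lever, 101 mm above the bench, at x = -20, y = -125 mm in the chest's frame, on the right of the box, between two upright aluminium cheeks (34 mm long, 41 mm over both, 113 mm high).
- flap (a joint): Opening angle of the flap, rad: 0 shut and level, growing as its front edge rises; hinged along the rear rim of the chest. The lever at its stop holds it at about 0.75. It weighs about 0.85 kg.
- flap_tab (a point): Middle of the front edge of the tab (24 mm wide) of the flap, on its top face: the highest point of the flap when it stands open. The flap is a steel plate 180 x 176 x 5 mm with a pin on its right side, below its plane, that lies on the short end of the lever.
- sample_jar: Bystander: clear jar with white lid, 48 mm across, 55 mm high, in front of the chest. Origin: centre of its underside.
- vial: Bystander: amber vial, 28 mm across, 60 mm high, to the right of the lever. Origin: centre of its underside.
- dish: Bystander: clear lidded dish, 64 mm across, 26 mm high, in front of the chest to the left. Origin: centre of its underside.
- tip_box: Bystander: box of pipette tips, 120 x 85 x 80 mm, on the left. Origin: centre of its underside.
- canister: Bystander: copper-coloured metal canister, 90 mm across, 130 mm high, on the left. Origin: centre of its underside.
- carton: Bystander: cardboard carton, 100 x 70 x 90 mm, on the right. Origin: centre of its underside.
- reagent: Bystander: white bottle, 60 mm across, 140 mm high, on the right. Origin: centre of its underside.

How it is judged:
On the way, in this order (a step that is already met when the one before it is completed fails the run):
1. the catch is pushed fully aside while the flap is still shut (value of joint catch above 0.028 m and value of joint flap below 0.06 rad), for 0.1 s.
2. the flap is raised by fingers pressing on the lever (value of joint flap above 0.6 rad and contact force between the fingers and lever above 1 N), for 0.3 s.
At the end, for the whole second after the job is handed in: The fingers press on the lever with more than 1 N, the lever is down by more than 0.46 rad (its stop is at 0.55), the flap stands open by more than 0.60 rad and is at rest, the catch is more than 28 mm along its 36 mm slide, and every bystander stands within 30 mm of its start and upright (all of step 2 and value of joint lever above 0.46 rad and value of joint catch above 0.028 m and velocity of joint flap between -0.1 and 0.1 rad/s and not (distance of any of sample_jar, vial, dish, tip_box, canister, carton, reagent from where it was at the start of the episode above 0.03 m or angle between any of sample_jar, vial, dish, tip_box, canister, carton, reagent's own z axis and vertical above 0.35 rad)); the arm keeps its last pose, push and grip.
It fails at once if the robot touches the flap with more than 1.5 N (contact force between any of the fingers, the arm and flap above 1.5 N).
It fails at once if the long end of the lever is pulled up by more than 0.06 rad (value of joint lever below -0.06 rad).
It fails at once if a bystander is lifted, carried or pushed more than 30 mm, or tipped (distance of any of sample_jar, vial, dish, tip_box, canister, carton, reagent from where it was at the start of the episode above 0.03 m or angle between any of sample_jar, vial, dish, tip_box, canister, carton, reagent's own z axis and vertical above 0.35 rad).
It also fails if it takes over 35 s, if anything falls off the work surface, if the arm or the gripper's body presses on something with over 40 N, if the wrist force passes 120 N, or if a joint passes its speed limit or range.

## Robot

A 6-joint arm with a two-finger parallel gripper is mounted at the origin on the work surface. World frame = base frame: x ahead of the robot, y to its left, z up, the work surface at z = 0. Lengths are in m, angles in rad, forces in N, time in s.
With the tool pointing down it reaches from about 0.35 to 0.875 m from the base axis. Payload 4.2 kg.
Tool frame: the origin (TCP) lies at the very end of the fingers, on their centre line; the grasp point (between the pads) lies 19 mm behind it (robot.grip_point_offset is the distance from the TCP to the grasp point, in m); z points along the fingers, y is the line along which they close (so a half turn about z gives the same grasp; the last joint's range is limited). The gripper opens to 87 mm and grips with 3 to 60 N. Pads are 19 mm wide; open, the fingers measure 117 mm over their backs; the gripper's body (75 mm by 190 mm) begins 51 mm behind the grasp point.
Start: joints at [-1.06, 0.385, 0.008, 0, -1.194, -0.259], TCP at [0.156, -0.605, 0.223] pointing down, gripper open.
Joint ranges: [-3.14, 3.14], [-1.21, 2.06], [-1.07, 1.41], [-3.16, 2.05], [-2.99, -0.16], [-3.1, 3.1]. Speed limits (rad/s): [2.79, 2.79, 3.14, 3.14, 3.14, 3.14].

## Interface

Orientations are given as a rotation vector (axis times angle).
In Python, from station import telemetry, cams, order, robot gives the robot as it stands.
- The arm moves only by the tool send_rows, never from a script. Its argument "motion" is a list of rows, each a list of 3 entries, a list of its own where there are three numbers: the turn, a rotation vector about the tool's x, y, z in rad, then the shift along the tool's x, y, z in mm, then the closure, from 0 (fully open) to 1 (shut). A call has 1 to 12 rows; each row shifts and turns the commanded pose from where the row before left it, along the tool's axes as they then stand; what a row does not reach is not made up. A row lasts 1/12 s, in which the tool goes at most 41.7 mm and 7.16 degrees, less where a joint would pass 70% of its speed; a pose out of reach is approached as far as the arm can. A call is refused whole if a number of a shift passes 41.7 or a number of a turn 0.125, either way. A call with a gripper value outside its range is refused whole. The fingers move at their own pace and stop on an object; "grip_force" is the grip in N (left out, the last holds). Time passes only in rows, so rows that do not move let the fingers close. It gives the time, the measured TCP pose, the force, the opening and the grip force at its end, in the units of the state.
- telemetry.read_state(): the state, without advancing time (a new reading comes with each control period).
- cams.capture(name): name is "scene" or "top" or "wrist"; returns the picture (384x512x3 uint8, red, green, blue); there is no depth.
- cams.camera_model(name): a dict with "mtx" (3x3 intrinsics, pixels), "eye" and "attitude" of the camera in the world; the wrist camera has in their place "hand_eye" (4x4, takes a point from camera to tool coordinates, whose origin is the TCP and whose axes are the flange's). Camera axes: x right, y up, looking along -z (the intrinsics and any distortion apply to the point x, -y, -z); pixel columns grow to the right and rows downward; lengths in m; the calibration is good to about 2 mm. A picture is of the moment at which its call begins: read the wrist's pose just before it. camera_model takes no time and is no camera call.
- order.job_done(): hands the job in; it is judged then, once.
The state is a dict: "time_s": time; "q": joint angles; "qvel": joint speeds; "joint_torque": joint torques, N m; "eef_pos": TCP position; "orientation": TCP orientation; "wrist_force": force on the tool from outside, world axes, zero at the start; "ft_torque": the same for the moment, N m; "gripper_width": opening from 0.0 (shut) to 1.0 (fully open); "grasp_force": force on a finger pad.
Only numpy, scipy, OpenCV 4.12 (cv2) and the standard library are available. Lean on these libraries where they do the work, as an engineer would, in place of code of your own. Each camera call takes 0.05 s, during which the arm holds its last target. There are 200 camera calls.

## Working session

There is one attempt and no reset: what is moved stays moved. The work goes in short steps, Python scripts to look and compute and a tool call to move; the robot and the scene stay as the last step left them, time stands still between calls to the robot, and variables do not carry over. Pictures are saved under pics/ and viewed, at most 10 in all, crops included, and the job is handed in when it is done.

Besides the shell and the picture viewer there is one more tool, called after "Request:" as a command line: name --argument value ..., lists and objects as JSON in quotes. send_rows: Moves the arm, as the interface text tells. Its arguments: {"type":"object","properties":{"motion":{"type":"array"},"grip_force":{"type":"number"}},"required":["motion"]}

```bash
mkdir -p pics; python3 - <<'E'
from station import telemetry, cams, order, robot
import cv2
for n in ("scene","top"):
    im=cams.capture(n); cv2.imwrite(f"pics/{n}0.png",im[:,:,::-1]); 
    print(n,{k:v for k,v in cams.camera_model(n).items()})
m=cams.camera_model("wrist");print(m)
s=telemetry.read_state();print(s)
E
```

```text
scene {'mtx': array([[399.62230479,   0.        , 256.56634092],
       [  0.        , 399.62230479, 196.04335947],
       [  0.        ,   0.        ,   1.        ]]), 'eye': array([ 1.05816787, -0.85848725,  0.82006853]), 'attitude': array([0.93197025, 0.23248405, 0.47242671])}
top {'mtx': array([[448.92814402,   0.        , 258.349833  ],
       [  0.        , 448.92814402, 193.87837366],
       [  0.        ,   0.        ,   1.        ]]), 'eye': array([ 0.35731667, -0.00952233,  1.67364332]), 'attitude': array([ 0.13584271, -0.13423785, -1.57128162])}
{'mtx': array([[309.68003745,   0.        , 257.44611556],
       [  0.        , 309.68003745, 194.27171847],
       [  0.        ,   0.        ,   1.        ]]), 'hand_eye': array([[-5.60331879e-04,  9.63217057e-01,  2.68723998e-01,
         7.46676807e-02],
       [ 9.99999823e-01,  5.93264851e-04, -4.13474185e-05,
        -1.48929607e-03],
       [-1.99251041e-04,  2.68723927e-01, -9.63217219e-01,
        -1.62135348e-01],
       [ 0.00000000e+00,  0.00000000e+00,  0.00000000e+00,
         1.00000000e+00]])}
{'time_s': 0.1, 'q': array([-1.06038687e+00,  3.85469961e-01,  6.76876022e-03, -3.85234612e-04,
       -1.19403554e+00, -2.58593214e-01]), 'qvel': array([ 0.00103833, -0.0018632 ,  0.00244768,  0.00247198, -0.00164042,
       -0.00129763]), 'joint_torque': array([ 6.18031663e-04, -3.91691065e+01,  1.87934375e+01,  4.23186556e+00,
        1.34060482e-02, -7.29618682e-05]), 'eef_pos': array([ 0.15558933, -0.60476547,  0.2215847 ]), 'orientation': array([ 3.94236462e-01, -3.11635771e+00, -3.03604398e-03]), 'wrist_force': array([-0.56327073,  0.05806157, -0.57668986]), 'ft_torque': array([ 0.0221859 , -0.00547073, -0.02790375]), 'grasp_force': 0.0, 'gripper_width': 0.9997897944071081}
```

View pics/scene0.png

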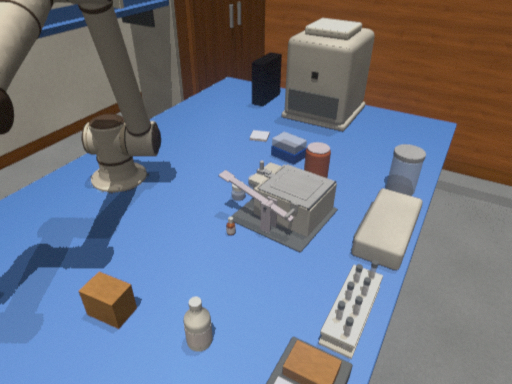

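View pics/top0.png

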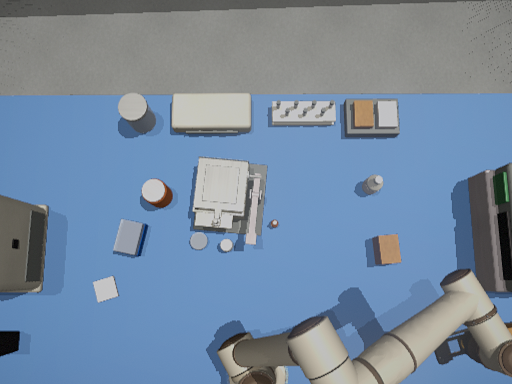

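The top view shows the chest near pixel (222,190), with the lever from about (256,180) to its paddle at (251,240). The catch is near (216,215), the jar at (226,245), the dish at (199,241) and the vial at (274,223). I'll zoom in on both views.

```bash
python3 - <<'E'
import cv2
a=cv2.imread("pics/top0.png")[145:260,180:290]; a=cv2.resize(a,None,fx=5,fy=5,interpolation=cv2.INTER_CUBIC)
cv2.imwrite("pics/topc.png",a)
b=cv2.imread("pics/scene0.png")[150:250,210:345]; b=cv2.resize(b,None,fx=5,fy=5,interpolation=cv2.INTER_CUBIC)
cv2.imwrite("pics/scenec.png",b)
E
```

```text
(no output)
```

View pics/topc.png

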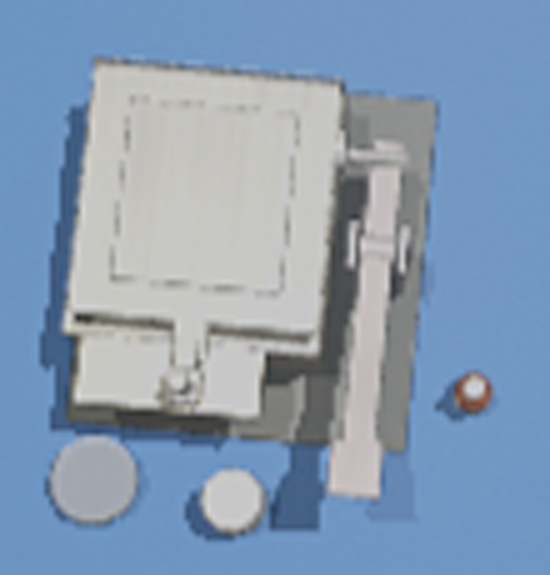

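View pics/scenec.png

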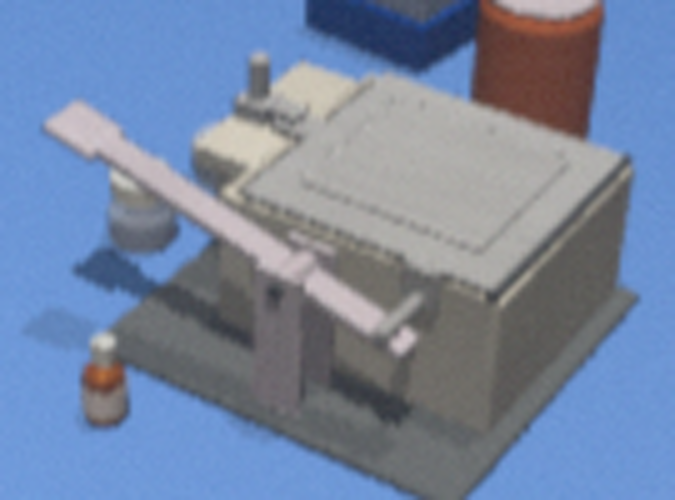

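The top crop shows the knob top at about (182,382), the paddle centre at (356,468), the pin at (376,246), and box rim corners at (96,60), (344,80), (318,355) and (64,332). In the scene crop the knob top is at (260,57) and the paddle at (83,128). I'll cast these as rays.

```bash
cat > h.py <<'E'
import numpy as np
from scipy.spatial.transform import Rotation as R
from station import telemetry, cams
def ray(n,u,v):
    m=cams.camera_model(n);K=m["mtx"]
    d=np.array([(u-K[0,2])/K[0,0],-(v-K[1,2])/K[1,1],-1])
    if n=="wrist":
        s=telemetry.read_state();H=m["hand_eye"];T=R.from_rotvec(s["orientation"])
        return s["eef_pos"]+T.apply(H[:3,3]),T.apply(H[:3,:3]@d)
    return np.array(m["eye"]),R.from_rotvec(m["attitude"]).apply(d)
def onz(n,u,v,z):
    o,d=ray(n,u,v);return o+d*(z-o[2])/d[2]
E
python3 - <<'E'
from h import *
np.set_printoptions(precision=4,suppress=True)
t=lambda u,v,z:onz("top",180+u/5-.4,145+v/5-.4,z)
s=lambda u,v,z:onz("scene",210+u/5-.4,150+v/5-.4,z)
c=[t(96,60,.115),t(344,80,.115),t(318,350,.108),t(64,332,.108)]
print(np.array(c))
for a,b in((0,1),(3,2),(3,0),(2,1)):
    d=c[a]-c[b]; print(a,b,np.linalg.norm(d),np.arctan2(d[1],d[0]))
print("knob",t(182,382,.1525),s(260,57,.1525))
print("pad",t(356,468,.148),s(83,128,.148))
print("pin",t(376,246,.108)); print("jar",t(232,500,.055),"vial",t(473,392,.06), "dish",t(93,480,.026))
yaw=None
pad,pin=t(356,468,.148),t(376,246,.108);d=pin-pad;print("leveryaw",np.arctan2(d[1],d[0]),np.linalg.norm(d[:2]))
st=telemetry.read_state();print(R.from_rotvec(st["orientation"]).as_matrix())
E
```

```text
[[0.7642 0.2038 0.115 ]
 [0.7486 0.0264 0.115 ]
 [0.5555 0.045  0.108 ]
 [0.5691 0.2237 0.108 ]]
0 1 0.1780482674866623 1.4831480390245828
3 2 0.17920871587844206 1.4948226792213337
3 0 0.19625117919478888 3.0399199987753636
2 1 0.1941477119374698 3.0456863133269376
knob [0.5284 0.136  0.1525] [0.5279 0.1428 0.1525]
pad [0.4697 0.0177 0.148 ] [0.4701 0.0181 0.148 ]
pin [0.6294 0.004  0.108 ]
jar [0.4541 0.1085 0.055 ] vial [ 0.5305 -0.0652  0.06  ] dish [0.4708 0.2124 0.026 ]
leveryaw -0.08566004586074921 0.1602987038375297
[[-0.9685 -0.249  -0.0006]
 [-0.249   0.9685  0.0019]
 [ 0.0002  0.002  -1.    ]]
```

Request:
send_rows --motion '[[[0, 0, 0.113], [0, 0, 0], 1], [[0, 0, 0.113], [0, 0, 0], 1], [[0, 0, 0.113], [0, 0, 0], 1], [[0, 0, 0], [-12, 30, 0], 1], [[0, 0, 0], [-12, 30, 0], 1], [[0, 0, 0], [-12, 30, 0], 1], [[0, 0, 0], [-12, 30, 0], 1], [[0, 0, 0], [-12, 30, 0], 1], [[0, 0, 0], [-12, 30, 0], 1], [[0, 0, 0], [-12, 30, 0], 1], [[0, 0, 0], [-12, 30, 0], 1], [[0, 0, 0], [-12, 30, 0], 1]]'

```text
time_s: 1.1
eef_pos: [0.287, -0.3441, 0.2223]
orientation: [-0.138, -3.138, -0.001]
wrist_force: [1.9, 0.3, -0.0]
gripper_width: 0.17
grasp_force: 0.0
```

Request:
send_rows --motion '[[[0, 0, 0], [-12, 30, 0], 1], [[0, 0, 0], [-12, 30, 0], 1], [[0, 0, 0], [-12, 30, 0], 1], [[0, 0, 0], [-12, 30, 0], 1], [[0, 0, 0], [-12, 30, 0], 1], [[0, 0, 0], [-12, 30, 0], 1], [[0, 0, 0], [-12, 30, 0], 1], [[0, 0, 0], [-12, 30, 0], 1], [[0, 0, 0], [-12, 30, 0], 1], [[0, 0, 0], [-12, 30, 0], 1], [[0, 0, 0], [-12, 30, 0], 1], [[0, 0, 0], [0, 0, 0], 1]]'

```text
time_s: 2.1
eef_pos: [0.4493, -0.0249, 0.2223]
orientation: [0.13, 3.138, 0.001]
wrist_force: [0.0, 0.4, 0.8]
gripper_width: 0.001
grasp_force: 0.0
```

```bash
python3 - <<'E'
from h import *
import cv2
np.set_printoptions(precision=4,suppress=True)
s=telemetry.read_state();print(s["eef_pos"],R.from_rotvec(s["orientation"]).as_matrix(),s["gripper_width"])
im=cams.capture("wrist");cv2.imwrite("pics/w1.png",im[:,:,::-1])
np.save("pose1.npy",np.r_[s["eef_pos"],s["orientation"]])
E
```

```text
[ 0.4493 -0.0249  0.2223] [[-0.9966  0.0826  0.0012]
 [ 0.0826  0.9966  0.0005]
 [-0.0012  0.0005 -1.    ]] 0.0012245536830570454
```

View pics/w1.png

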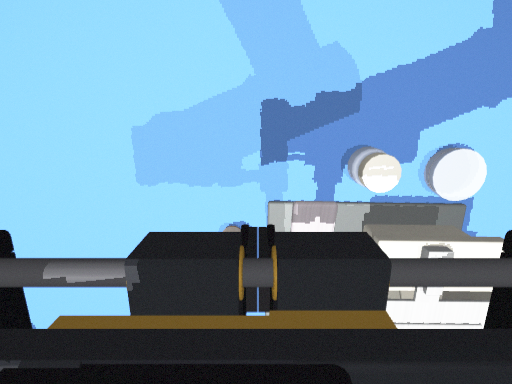

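The wrist view shows the paddle top at about (313,213), the jar lid at (381,173) and the knob near (436,255), all right of the closed fingers. I'll check these against the earlier estimate.

```bash
python3 - <<'E'
from h import *
np.set_printoptions(precision=4,suppress=True)
print("knob",onz("wrist",436,254,.1525),"pad",onz("wrist",313,214,.148),"jar",onz("wrist",381,173,.055))
s=telemetry.read_state();T=R.from_rotvec(s["orientation"])
for n,p in(("knob start",(.522,.099,.2223)),("pad",(.470,.017,.2))): print(n,T.inv().apply(np.array(p)-s["eef_pos"])*1000)
E
```

```text
knob [0.5012 0.1143 0.1525] pad [0.4596 0.0157 0.148 ] jar [0.4526 0.1056 0.055 ]
knob start [-63.4473 131.1952  -0.2944]
pad [-18.4807  45.1496  22.0537]
```

Request:
send_rows --motion '[[[0, 0, 0], [-10, 22, 0], 1], [[0, 0, 0], [-10, 22, 0], 1], [[0, 0, 0], [-10, 22, 0], 1], [[0, 0, 0], [-10, 22, 0], 1], [[0, 0, 0], [-12, 22, 0], 1], [[0, 0, 0], [-12, 21, 0], 1], [[0, 0, 0], [0, 0, 0], 1], [[0, 0, 0], [0, 0, 20], 1], [[0, 0, 0], [0, 0, 20], 1], [[0, 0, 0], [0, 0, 10], 1], [[0, 0, 0], [0, 0, 0], 1]]'

```text
time_s: 3.07
eef_pos: [0.5201, 0.0949, 0.1699]
orientation: [-0.139, -3.133, 0.004]
wrist_force: [-0.4, -0.5, 0.3]
gripper_width: 0.006
grasp_force: 0.0
```

```bash
python3 - <<'E'
from h import *
import cv2
np.set_printoptions(precision=4,suppress=True)
s=telemetry.read_state();print(s["eef_pos"],s["wrist_force"])
a=cams.capture("scene")[130:240,200:340,::-1];b=cams.capture("wrist")[150:384,130:400,::-1]
cv2.imwrite("pics/s2.png",np.hstack([cv2.resize(a,(560,440),interpolation=cv2.INTER_CUBIC)]))
E
```

```text
[0.5201 0.0949 0.1699] [-0.4361 -0.4668  0.3282]
```

View pics/s2.png

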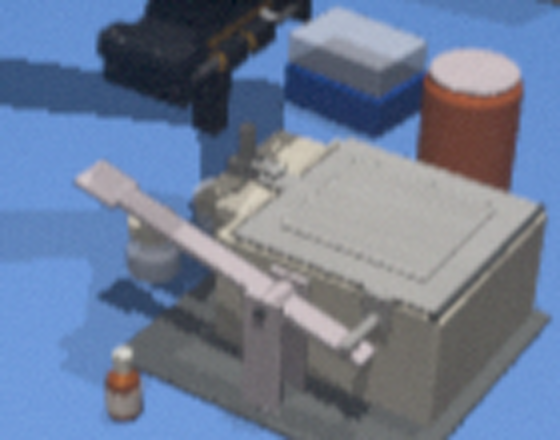

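The fingertip is at about (208,128), clear to the right of the knob at (248,128) as seen from the robot. I'll descend and push.

Request:
send_rows --motion '[[[0, 0, 0], [0, 0, 19], 1], [[0, 0, 0], [0, 0, 18], 1], [[0, 0, 0], [0, 0, 0], 1], [[0, 0, 0], [-2, 7, 0], 1], [[0, 0, 0], [-2, 7, 0], 1], [[0, 0, 0], [0, 6, 0], 1], [[0, 0, 0], [0, 5, 0], 1], [[0, 0, 0], [0, 5, 0], 1], [[0, 0, 0], [0, 0, 0], 1]]'

```text
time_s: 3.92
eef_pos: [0.5293, 0.1271, 0.1362]
orientation: [0.135, 3.137, 0.001]
wrist_force: [-0.6, -0.2, 0.2]
gripper_width: 0.002
grasp_force: 0.0
```

Request:
send_rows --motion '[[[0, 0, 0], [0, 5, 0], 1], [[0, 0, 0], [0, 5, 0], 1], [[0, 0, 0], [0, 4, 0], 1], [[0, 0, 0], [0, 3, 0], 1], [[0, 0, 0], [0, 2, 0], 1], [[0, 0, 0], [0, 0, 0], 1]]'

```text
time_s: 4.42
eef_pos: [0.5305, 0.1454, 0.1354]
orientation: [0.137, 3.139, 0.001]
wrist_force: [0.9, -0.9, 0.1]
gripper_width: 0.007
grasp_force: 0.0
```

Request:
send_rows --motion '[[[0, 0, 0], [0, 3, 0], 1], [[0, 0, 0], [0, 3, 0], 1], [[0, 0, 0], [0, 0, 0], 1]]'

```text
time_s: 4.67
eef_pos: [0.531, 0.1513, 0.1354]
orientation: [-0.137, -3.138, -0.0]
wrist_force: [0.8, -0.5, -0.8]
gripper_width: 0.003
grasp_force: 0.2
```

```bash
python3 - <<'E'
from h import *
import cv2
s=telemetry.read_state();print(s["eef_pos"],s["wrist_force"])
a=cams.capture("scene")[130:240,200:340,::-1];b=cams.capture("top")[145:260,180:290,::-1]
cv2.imwrite("pics/s3.png",np.hstack([cv2.resize(a,(480,400),interpolation=cv2.INTER_CUBIC),cv2.resize(b,(310,400),interpolation=cv2.INTER_CUBIC)]))
E
```

```text
[0.53104709 0.15130671 0.13538701] [ 0.76905053 -0.52604158 -0.84633561]
```

View pics/s3.png

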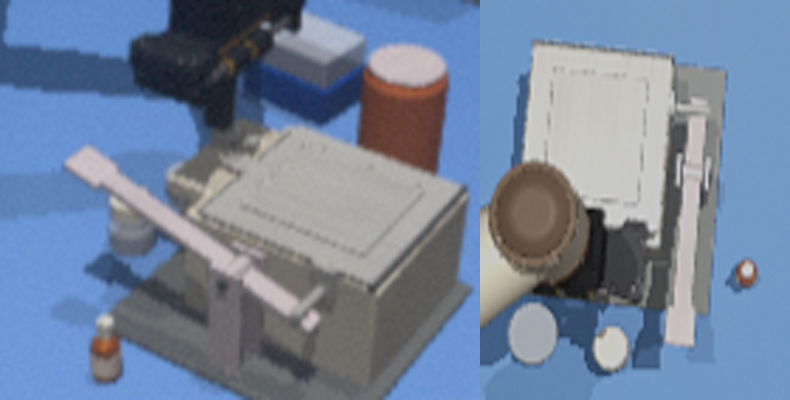

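The finger hides the knob, which is at about (225,125) in the scene half, and the flap is still shut. I'll push on until the force shows the left stop.

Request:
send_rows --motion '[[[0, 0, 0], [0, 3, 0], 1], [[0, 0, 0], [0, 3, 0], 1]]'

```text
time_s: 4.93
eef_pos: [0.5315, 0.1568, 0.1354]
orientation: [-0.138, -3.138, 0.001]
wrist_force: [0.7, -1.5, -0.1]
gripper_width: 0.008
grasp_force: 0.8
```

Request:
send_rows --motion '[[[0, 0, 0], [0, 3, 0], 1], [[0, 0, 0], [0, 2, 0], 1]]'

```text
time_s: 5.1
eef_pos: [0.5315, 0.1597, 0.1354]
orientation: [-0.136, -3.136, 0.009]
wrist_force: [3.9, -13.4, 0.1]
gripper_width: 0.004
grasp_force: 6.8
```

Request:
send_rows --motion '[[[0, 0, 0], [0, 0, 0], 1], [[0, 0, 0], [0, 0, 0], 1], [[0, 0, 0], [0, -5, 0], 1], [[0, 0, 0], [0, -5, 0], 1], [[0, 0, 0], [0, 0, -25], 1], [[0, 0, 0], [0, 0, -25], 1], [[0, 0, 0], [10, -25, 0], 1], [[0, 0, 0], [10, -26, 0], 1], [[0, 0, 0], [10, -26, 0], 1], [[0, 0, 0], [10, -26, 0], 1], [[0, 0, 0], [10, -26, 0], 1], [[0, 0, 0], [0, 0, 0], 1]]'

```text
time_s: 6.1
eef_pos: [0.4673, 0.0252, 0.1857]
orientation: [-0.141, -3.137, -0.001]
wrist_force: [0.3, 0.1, -0.7]
gripper_width: 0.007
grasp_force: 0.0
```

```bash
python3 - <<'E'
from h import *
import cv2
s=telemetry.read_state();print(s["eef_pos"],s["wrist_force"])
a=cams.capture("scene")[130:240,200:340,::-1];b=cams.capture("top")[145:260,180:290,::-1]
cv2.imwrite("pics/s4.png",np.hstack([cv2.resize(a,(480,400),interpolation=cv2.INTER_CUBIC),cv2.resize(b,(310,400),interpolation=cv2.INTER_CUBIC)]))
E
```

```text
[0.46734655 0.02524879 0.18565357] [ 0.26674213  0.11498853 -0.7293454 ]
```

View pics/s4.png

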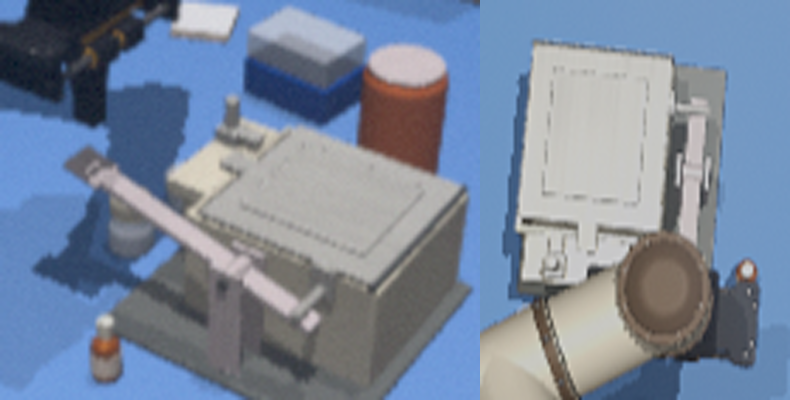

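The catch is clear at the left: the knob sits at (552,262), left of the tab at (590,235). The fingertips at (88,125) are above the paddle at (90,165). I'll centre and press.

Request:
send_rows --motion '[[[0, 0, 0], [0, -8, 0], 1], [[0, 0, 0], [0, 0, 12], 1], [[0, 0, 0], [0, 0, 12], 1], [[0, 0, 0], [0, 0, 6], 1], [[0, 0, 0], [0, 0, 5], 1], [[0, 0, 0], [0, 0, 5], 1], [[0, 0, 0], [0, 0, 5], 1], [[0, 0, 0], [0, 0, 5], 1]]'

```text
time_s: 6.87
eef_pos: [0.4692, 0.0199, 0.1375]
orientation: [-0.134, -3.138, 0.002]
wrist_force: [-7.1, 1.1, 13.4]
gripper_width: 0.003
grasp_force: 5.7
```

Request:
send_rows --motion '[[[0, 0, 0], [0, 0, 5], 1], [[0, 0, 0], [0, 0, 5], 1], [[0, 0, 0], [0, 0, 5], 1], [[0, 0, 0], [0, 0, 5], 1], [[0, 0, 0], [0, 0, 0], 1]]'

```text
time_s: 7.28
eef_pos: [0.4687, 0.0198, 0.1154]
orientation: [-0.136, -3.137, 0.001]
wrist_force: [-2.3, 0.1, 4.7]
gripper_width: 0.004
grasp_force: 2.1
```

Request:
send_rows --motion '[[[0, 0, 0], [0, 0, 5], 1], [[0, 0, 0], [0, 0, 5], 1], [[0, 0, 0], [0, 0, 5], 1], [[0, 0, 0], [0, 0, 5], 1], [[0, 0, 0], [0, 0, 5], 1], [[0, 0, 0], [0, 0, 5], 1], [[0, 0, 0], [0, 0, 5], 1], [[0, 0, 0], [0, 0, 5], 1], [[0, 0, 0], [0, 0, 4], 1], [[0, 0, 0], [0, 0, 4], 1]]'

```text
time_s: 8.12
eef_pos: [0.4724, 0.0199, 0.0694]
orientation: [0.133, 3.133, -0.0]
wrist_force: [1.9, -5.2, 9.6]
gripper_width: 0.01
grasp_force: 4.4
```

Request:
send_rows --motion '[[[0, 0, 0], [0, 0, 3], 1], [[0, 0, 0], [0, 0, 3], 1], [[0, 0, 0], [0, 0, 0], 1]]'

```text
time_s: 8.37
eef_pos: [0.4732, 0.0201, 0.0635]
orientation: [0.133, 3.131, 0.001]
wrist_force: [1.7, -3.1, 7.3]
gripper_width: 0.002
grasp_force: 3.1
```

Request:
send_rows --motion '[[[0, 0, 0], [0, 0, 3], 1], [[0, 0, 0], [0, 0, 3], 1], [[0, 0, 0], [0, 0, 0], 1]]'

```text
time_s: 8.62
eef_pos: [0.474, 0.0201, 0.0606]
orientation: [0.13, 3.13, -0.0]
wrist_force: [-4.9, -4.5, 29.2]
gripper_width: 0.007
grasp_force: 14.8
```

```bash
python3 - <<'E'
from h import *
import cv2
s=telemetry.read_state();print(s["eef_pos"],s["wrist_force"])
a=cams.capture("scene")[130:240,200:340,::-1];b=cams.capture("top")[145:260,180:290,::-1]
cv2.imwrite("pics/s5.png",np.hstack([cv2.resize(a,(480,400),interpolation=cv2.INTER_CUBIC),cv2.resize(b,(310,400),interpolation=cv2.INTER_CUBIC)]))
E
```

```text
[0.4739545  0.02013313 0.06060837] [-4.85742927 -4.48063945 29.2108126 ]
```

View pics/s5.png

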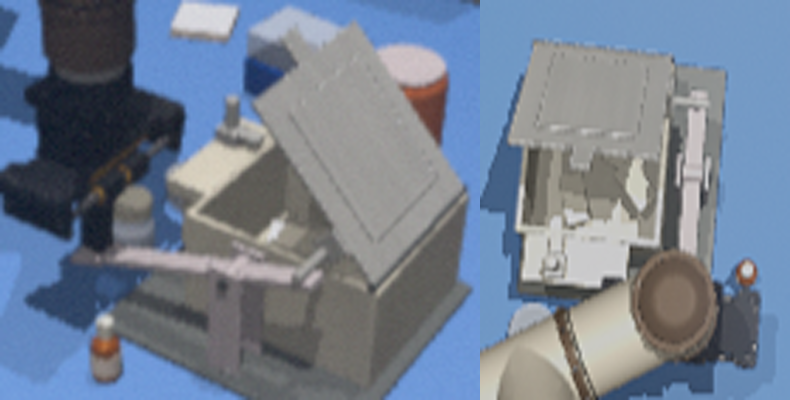

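The flap stands open, the lever is at its stop with 29 N on it, the catch is aside and the bystanders haven't moved. I'll hold for 0.5 s to settle, then hand in.

Request:
send_rows --motion '[[[0, 0, 0], [0, 0, 0], 1], [[0, 0, 0], [0, 0, 0], 1], [[0, 0, 0], [0, 0, 0], 1], [[0, 0, 0], [0, 0, 0], 1], [[0, 0, 0], [0, 0, 0], 1], [[0, 0, 0], [0, 0, 0], 1]]'

```text
time_s: 9.22
eef_pos: [0.4739, 0.0202, 0.0606]
orientation: [0.131, 3.129, 0.001]
wrist_force: [-4.5, -3.6, 28.8]
gripper_width: 0.004
grasp_force: 14.3
```

```bash
python3 -c "
from station import order,telemetry
print(telemetry.read_state()['wrist_force']);print(order.job_done())"
```

```text
[-4.53638195 -3.63745564 28.82114366]
the job is handed in; nothing more can be done
None
```

I pushed the catch to its left stop, pressed the lever down to its stop, and handed the job in at about 9 s with the fingers holding the lever at about 29 N and the flap open; no verdict came back.

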